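# Build up a filter stack on its post and seat the keyed clamp cap

## Robot

A 6-joint arm with a two-finger parallel gripper is mounted at the origin on the work surface. World frame = base frame: x ahead of the robot, y to its left, z up, the work surface at z = 0. Lengths are in m, angles in rad, forces in N, time in s.
With the tool pointing down it reaches from about 0.3 to 1 m from the base axis. Payload 5.1 kg.
Tool frame: the origin (TCP) lies between the finger pads; the fingertips stand 11 mm ahead of it and the grasp point (between the pads) lies 8 mm behind it (tips_ahead is the z of the fingertips in the tool frame, in m); z points along the fingers, y is the direction in which the jaws open and shut (so a half turn about z gives the same grasp; the last joint's range is limited). The gripper opens to 95 mm and grips with 3 to 60 N. Pads are 20 mm wide; open, the fingers measure 119 mm over their backs; the gripper's body (75 mm by 180 mm) begins 59 mm behind the grasp point.
Start: joints at [-1.428, 0.124, 1.65, -0, 1.367, -0.083], TCP at [0.145, -0.633, 0.226] pointing down, gripper open.
Joint ranges: [-2.61, 2.61], [-1.02, 2.33], [0.03, 2.71], [-1.35, 4.49], [0.32, 2.68], [-2.91, 2.91]. Speed limits (rad/s): [2.57, 2.57, 3.14, 3.14, 3.14, 3.14].

## Interface

Orientations are given as a unit quaternion [w, x, y, z].
In Python, from cell import * gives the robot as it stands. The module is installed in compiled form; this text tells all that it offers.
- The arm moves only by the tool apply_moves, never from a script. Its arguments are lists of equal length, an entry for each row: "travel": the shift along the world's x, y, z in mm, a list of three; "angular": the turn, a rotation vector about the world's x, y, z in degrees, a list of three. A call has 1 to 5 rows; each row shifts and turns the commanded pose from where the row before left it; what a row does not reach is not made up. A row lasts 1/8 s, in which the tool goes at most 62.5 mm and 10.7 degrees, less where a joint would pass 70% of its speed; a pose out of reach is approached as far as the arm can. A call with a gripper value outside its range is refused whole. "hand" is the opening in per cent of the stroke, from 0 (shut) to 100 (fully open), set as the call begins (left out, the last holds). The fingers move at their own pace and stop on an object; the grip force is fixed at half the most. Time passes only in rows, so rows that do not move let the fingers close. It gives the time, the measured TCP pose, the force and the opening at its end, in the units of the state.
- get_obs(): the state, without advancing time (a new reading comes with each control period).
- grab_frame(name): name is "side" or "top"; returns the picture (400x640x3 uint8, blue, green, red); there is no depth.
- camera_params(name): a dict with "intrinsics" (3x3 intrinsics, pixels), "k1" (the pictures are not rectified: a ray, as slopes to the right and down, at radius r is drawn at 1 + k1 r^2 times it, then the intrinsics apply), "position" and "attitude" of the camera in the world. Camera axes: x right, y up, looking along -z (the intrinsics and any distortion apply to the point x, -y, -z); pixel columns grow to the right and rows downward; lengths in m; the calibration is good to about 2 mm. A picture is of the moment at which its call begins. camera_params takes no time and is no camera call.
- finish_job(): hands the job in, once; it reports no verdict.
The state is a dict: "time": time; "q": joint angles; "qvel": joint speeds; "effort": joint torques, N m; "eef_pos": TCP position; "eef_rot": TCP orientation; "contact_force": force on the tool from outside, world axes, zero at the start; "wrist_torque": the same for the moment, N m; "finger_gap": finger opening in m.
Only numpy, scipy, OpenCV 4.12 (cv2) and the standard library are available. Lean on these libraries where they do the work, as an engineer would, in place of code of your own. Each camera call takes 0.05 s, during which the arm holds its last target.

## Task

Put the filter stack together on the stand's post: lower the perforated filter support onto the seat first, then the white spacer ring on top of it, then the clamp cap, pressing only lightly and turning it until it finds the tang hidden under it and goes down flush on the spacer. Lower the parts gently, never drop or force them, and let go of everything at the end; leave the other things on the bench where they are.

Things in the scene. Friction and masses are not known exactly. Their poses are not given: they have to be found in the camera images.
- stand: Fixed filter stand. Origin: centre of its underside on the bench, z up. Round black base 110 wide, 12 thick; round seat 48 wide, its top 40 above the bench; above it a post 25 in diameter (tapered to 22 over its last 6), its top 92 above the bench, with a flat upright tang on it. A small pin on the base, 42 from the axis, marks the stand's +x axis.
- post_top (a point): Centre of the post's top, 92 above the bench (axes as the stand's, they do NOT turn with the tang). The steel tang on it is 22 long, 7 wide, 14 tall (last 2 narrowed to 19 x 6). Its long direction is turned out of line with the stand's x axis by up to 43 degrees (0.75 rad); how far is NOT measured, so search both sides. It is stiff to turn (0.18 N m), so a cap turned on it under a light push slides over it.
- tang_top (a point): Top of the tang when free, 106 above the bench, on the post's axis (fixed to the stand, does not follow the tang). The tang is sprung: pushed from above it sinks up to 6 mm (2 N to start, 0.9 N more per mm: 5 N at about 3 mm, 7.5 N at 6 mm), then stops hard.
- seat (a point): Centre of the top of the stand's seat, on the post's axis, 40 above the bench: the support lies here.
- support: Filter support: flat steel disc with a ring of tiny holes, 62 outside, 10 thick, centre bore 28 diameter. Origin: centre of its underside; z up. Grip it across the rim.
- spacer: White plastic spacer ring, 52 outside, 24 tall, bore 28 diameter. Origin: centre of its underside; z up. Grip it across the outside.
- cap: Aluminium clamp cap, z up, origin at the centre of its underside. Round body 56 outside, 36 tall, a straight grip bar on top. In the underside a round bore, 29 in diameter, 20 deep, slips over the post; above it is a slot for the tang. Fully home, its underside lies on the spacer, 74 above the bench.
- cap_bar (a point): Middle of the cap's grip bar, 47 above the cap's underside. The bar is 48 long along the cap's x, 14 wide along its y, 22 tall (36 to 58 above the underside). Axes as the cap's.
- cap_slot (a point): Mouth of the hidden slot, 20 above the cap's underside: 25.5 long along the cap's x (as the grip bar), 9.6 wide, 14 deep. It takes the tang, either way round, when within about 0.12 rad of it. If not lined up the cap stops on the tang with its underside 86 above the bench (80 with the tang sunk); once lined up the tang pops up into the slot, the push vanishes and the cap can go down home.
- beaker: Bystander, to be left alone: open glass beaker, 60 wide, 70 tall. Origin: centre of its underside.
- cork_ring: Bystander, to be left alone: cork ring for standing round flasks, 80 outside, 50 inside, 25 tall; not part of the stack. Origin: centre of its underside.
- jar: Bystander, to be left alone: amber glass jar with lid, 52 wide, 70 tall. Origin: centre of its underside.
- flask: Bystander, to be left alone: conical glass flask, 72 wide, 110 tall. Origin: centre of its underside.
- stopper: Bystander, to be left alone: black rubber stopper, 28 to 38 wide, 32 tall. Origin: centre of its underside.
- dish: Bystander, to be left alone: white shallow dish, 70 wide, 16 tall. Origin: centre of its underside.
- spoon: Bystander, to be left alone: plain steel spoon, 180 long, lying flat. Origin near its middle.
There are look-alikes about, which are no part of the job. Several things have the shape of the spacer; the one meant has the colours described above.

How it is judged:
By the outcome, as a careful person would: the job done as asked, in the order asked, and still so for the second after the job is handed in, with the robot touching nothing.
It also fails if it takes over 72 s, if anything falls off the work surface, if the arm or the gripper's body presses on something with over 40 N, if the wrist force passes 120 N, or if a joint passes its speed limit or range.

## Working session

There is one attempt and no reset: what is moved stays moved. The work goes in short steps, Python scripts to look and compute and a tool call to move; the robot and the scene stay as the last step left them, time stands still between calls to the robot, and variables do not carry over. Pictures are saved under pics/ and viewed, and the job is handed in when it is done.

Besides the shell and the picture viewer there is one more tool, called after "Call:" as name(argument=value, ...) on one line, values as JSON. apply_moves: Moves the arm, as the interface text tells. Its arguments: {"type":"object","properties":{"travel":{"type":"array"},"angular":{"type":"array"},"hand":{"type":"number"}},"required":["travel","angular"]}

```bash
mkdir -p pics; ls
python3 - <<'E'
from cell import *
import cv2
for n in("side","top"):
    cv2.imwrite(f"pics/{n}0.png",grab_frame(n)); print(n,camera_params(n))
print(get_obs())
E
```

```text
pics
side {'intrinsics': array([[373.90549268,   0.        , 322.14904369],
       [  0.        , 373.90549268, 199.42383305],
       [  0.        ,   0.        ,   1.        ]]), 'k1': -0.054477966689701, 'position': array([-0.00919002,  0.77796165,  0.66206165]), 'attitude': array([-0.27046917, -0.14457616,  0.47667588,  0.82384724])}
top {'intrinsics': array([[476.37979229,   0.        , 314.28702588],
       [  0.        , 476.37979229, 199.4996301 ],
       [  0.        ,   0.        ,   1.        ]]), 'k1': -0.06496480084383065, 'position': array([0.30004608, 0.02920009, 1.31268061]), 'attitude': array([ 0.70722982,  0.07041942, -0.07207732, -0.69976563])}
{'time': 0.1, 'q': array([-1.42759344e+00,  1.24435435e-01,  1.65149627e+00, -5.82825958e-07,
        1.36752318e+00, -8.25972300e-02]), 'qvel': array([-0.00023947, -0.00158276, -0.00142779, -0.00139595, -0.00089603,
        0.00097936]), 'effort': array([-1.02934662e-04, -4.18879259e+01, -3.61096716e+01,  7.76817254e-02,
        4.61522676e-02, -5.83797578e-05]), 'eef_pos': array([ 0.14542056, -0.6329598 ,  0.22453718]), 'eef_rot': array([-9.30678625e-04,  9.93633118e-01,  1.12660378e-01, -2.84963215e-05]), 'contact_force': array([-0.04696728, -1.38207888,  0.54490688]), 'wrist_torque': array([-0.02367291,  0.01184025,  0.03628191]), 'finger_gap': 0.09511286628989626}
```

View pics/top0.png

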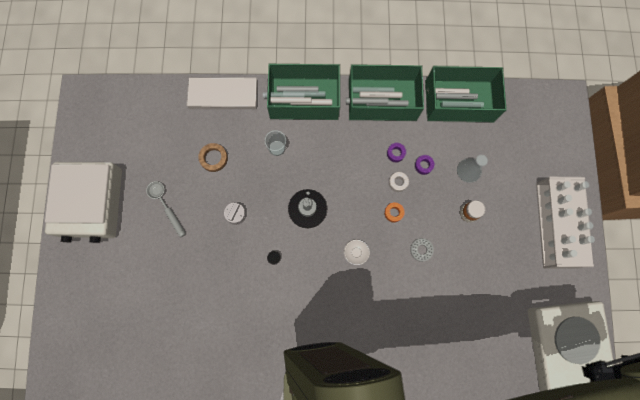

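View pics/side0.png

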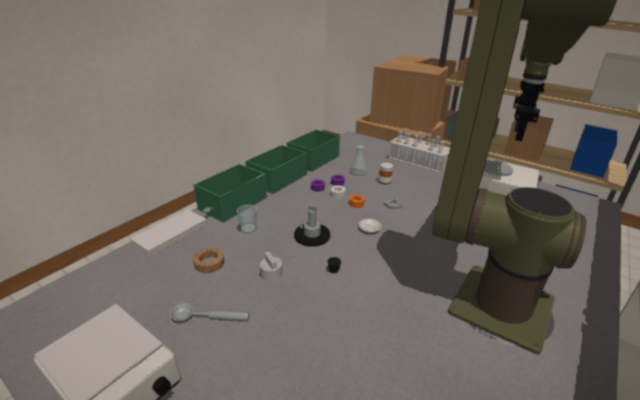

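The top view (up is +x, right is −y) shows the stand at (307,208), support at (422,250), white spacer at (399,181) and cap at (235,212). The side view agrees. I'll zoom in on these next.

```bash
cat > h.py <<'E'
import numpy as np, cv2
from scipy.spatial.transform import Rotation as R
from cell import *
def ray(n,uv):
    c=camera_params(n);K=c["intrinsics"];p=(np.array(uv,float)-K[:2,2])/[K[0,0],K[1,1]]
    rd=np.hypot(*p);r=rd
    for _ in range(30): r=rd/(1+c["k1"]*r*r)
    s=p*(r/rd if rd>0 else 1)
    w,x,y,z=c["attitude"]
    return np.array(c["position"]),R.from_quat([x,y,z,w]).apply([s[0],-s[1],-1])
def onz(n,uv,z):
    o,d=ray(n,uv);return o+d*(z-o[2])/d[2]
def proj(n,P):
    c=camera_params(n);K=c["intrinsics"];w,x,y,z=c["attitude"]
    v=R.from_quat([x,y,z,w]).inv().apply(np.array(P,float)-c["position"])
    s=np.array([v[0],-v[1]])/-v[2];s=s*(1+c["k1"]*(s@s))
    return s*[K[0,0],K[1,1]]+K[:2,2]
def st():
    o=get_obs();w,x,y,z=o["eef_rot"];M=R.from_quat([x,y,z,w]).as_matrix()
    print("t%.2f"%o["time"],"pos",(o["eef_pos"]*1e3).round(1),"yaxis deg %.2f"%np.degrees(np.arctan2(M[1,1],M[0,1])),"z",M[:,2].round(4),"F",o["contact_force"].round(2),"T",o["wrist_torque"].round(3),"gap %.1f"%(o["finger_gap"]*1e3),"q6 %.2f"%o["q"][5])
E
python3 - <<'E'
import cv2,numpy as np
t=cv2.imread("pics/top0.png");s=cv2.imread("pics/side0.png")
a=cv2.resize(t[130:280,205:445],None,fx=3.3,fy=3.3,interpolation=cv2.INTER_CUBIC)
cv2.imwrite("pics/tz.png",a)
cv2.imwrite("pics/sz.png",cv2.resize(s[160:290,240:420],None,fx=4,fy=4,interpolation=cv2.INTER_CUBIC))
E
```

```text
(no output)
```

View pics/tz.png

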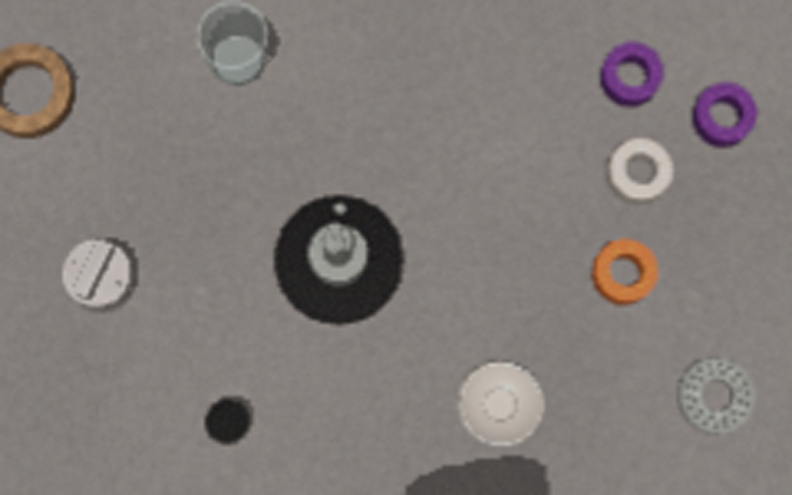

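View pics/sz.png

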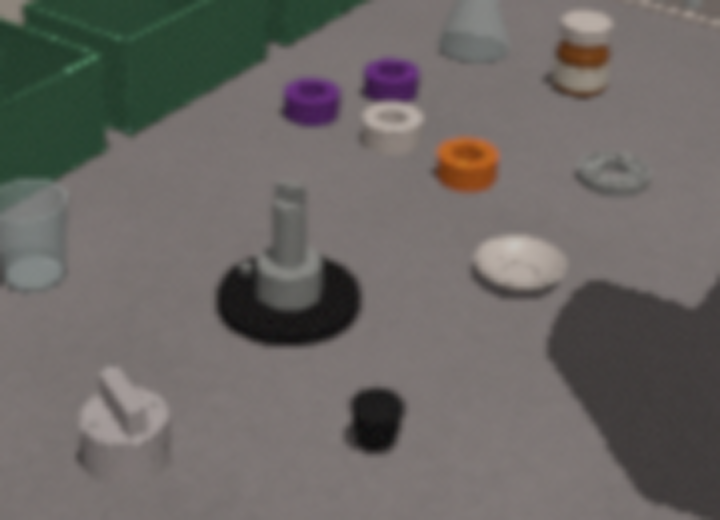

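Zoomed views confirm this: the support is the perforated grey disc, the spacer is the white ring, and the cap's bar leans right of +x. Next step is measuring them.

```bash
cat > m.py <<'E'
from h import *
def ell(mask,off,f,name):
    cs,_=cv2.findContours(mask,cv2.RETR_EXTERNAL,cv2.CHAIN_APPROX_NONE)
    c=max(cs,key=cv2.contourArea);c=cv2.convexHull(c)
    m=np.zeros_like(mask);cv2.drawContours(m,[c],-1,255,-1)
    cs,_=cv2.findContours(m,cv2.RETR_EXTERNAL,cv2.CHAIN_APPROX_NONE)
    e=cv2.fitEllipse(cs[0]);M=cv2.moments(m,True)
    conv=lambda p:(np.array(p)+.5)/f-.5+off
    return conv(e[0]),np.array(e[1])/f,conv([M['m10']/M['m00'],M['m01']/M['m00']])
def crop(im,c,h=22,f=6):
    x,y=int(c[0]-h),int(c[1]-h);a=im[y:y+2*h,x:x+2*h]
    return cv2.resize(a,None,fx=f,fy=f,interpolation=cv2.INTER_CUBIC),np.array([x,y],float)
E
python3 - <<'E'
from m import *
t=cv2.imread("pics/top0.png");f=6
def run(nm,c,z,kind,h=18):
    a,o=crop(t,c,h,f);g=cv2.cvtColor(a,cv2.COLOR_BGR2GRAY).astype(int);bg=np.median(g)
    if kind=='b': m=g>(bg+200)/2
    if kind=='k': m=g<(bg+25)/2
    if kind=='s':
        m=(a[...,1].astype(int)-a[...,2])>6
    m=(m*255).astype(np.uint8)
    e,ax,mo=ell(m,o,f,nm)
    print(nm,'bg',bg,e.round(2),ax.round(2),mo.round(2),(onz("top",e,z)*1e3).round(1),(onz("top",mo,z)*1e3).round(1)," axes mm",(ax*(1.3127-z)/476.4*1e3).round(1))
    return m
run("stand",(307,208),.012,'k',26)
run("spacer",(399,181),.024,'b',13)
run("cap",(235,212),.036,'b',15)
m=run("support",(422,250),.010,'s',15);cv2.imwrite("pics/sm.png",m)
a,o=crop(t,(422,250),3,1);print(a[3],t[230,430])
E
```

```text
stand bg 126.0 [307.23 208.26] [38.95 39.24] [307.23 208.26] [541.2  46.9  12. ] [541.2  46.9  12. ]  axes mm [106.3 107.1]
spacer bg 128.0 [398.98 180.67] [17.87 18.56] [398.98 180.67] [ 620.  -208.3   24. ] [ 620.  -208.3   24. ]  axes mm [48.3 50.2]
cap bg 128.0 [233.58 212.25] [19.27 19.9 ] [233.58 212.25] [523.5 247.   36. ] [523.5 247.   36. ]  axes mm [51.6 53.3]Traceback (most recent call last):
  File "<stdin>", line 16, in <module>
  File "<stdin>", line 10, in run
  File "m.py", line 4, in ell
    c=max(cs,key=cv2.contourArea);c=cv2.convexHull(c)
ValueError: max() iterable argument is empty
```

```bash
cat >> m.py <<'E'
from scipy.optimize import least_squares
def circ(mask,off,f,h,cam="top",z0=0.0):
    cs,_=cv2.findContours(mask,cv2.RETR_EXTERNAL,cv2.CHAIN_APPROX_NONE)
    c=cv2.convexHull(max(cs,key=cv2.contourArea))
    m=np.zeros_like(mask);cv2.drawContours(m,[c],-1,255,-1)
    cs,_=cv2.findContours(m,cv2.RETR_EXTERNAL,cv2.CHAIN_APPROX_NONE)
    p=(cs[0][:,0,:]+.5)/f-.5+off
    C=onz(cam,p.mean(0),z0+h/2)[:2];n=camera_params(cam)["position"][:2];d=(C-n)/np.linalg.norm(C-n)
    T=np.array([onz(cam,q,z0+h)[:2] for q in p]);B=np.array([onz(cam,q,z0)[:2] for q in p])
    far=((T-C)@d)>0; P=np.where(far[:,None],T,B)
    s=least_squares(lambda v:np.hypot(*(P-v[:2]).T)-v[2],[*C,.03],loss='soft_l1',f_scale=.001)
    return (s.x*1e3).round(1),round(float(np.sqrt(np.mean(s.fun**2))*1e3),2)
E
python3 - <<'E'
from m import *
t=cv2.imread("pics/top0.png");f=6
bgc=np.median(t[225:245,380:440].reshape(-1,3),0);print(bgc)
for r in range(240,262,2): print(t[r,410:436:2].tolist())
def run(nm,c,z,kind,h):
    a,o=crop(t,c,h,f);g=cv2.cvtColor(a,cv2.COLOR_BGR2GRAY).astype(int);bg=np.median(g)
    m=((g>(bg+200)/2) if kind=='b' else g<(bg+25)/2)
    m=(m*255).astype(np.uint8);print(nm,circ(m,o,f,z))
run("stand",(307,208),.012,'k',26)
run("spacer",(399,181),.024,'b',13)
run("cap",(235,212),.036,'b',15)
E
```

```text
[125. 128. 134.]
[[126, 130, 136], [124, 127, 133], [105, 108, 112], [128, 133, 133], [147, 152, 152], [134, 139, 139], [132, 137, 135], [146, 151, 149], [135, 141, 140], [133, 138, 140], [125, 128, 133], [124, 129, 133], [124, 127, 133]]
[[122, 125, 131], [108, 111, 115], [135, 139, 139], [123, 128, 127], [148, 153, 152], [131, 134, 135], [144, 150, 149], [124, 128, 128], [156, 163, 161], [138, 144, 143], [138, 144, 144], [128, 131, 138], [128, 130, 137]]
[[125, 128, 133], [126, 131, 130], [113, 119, 118], [126, 131, 132], [142, 147, 148], [146, 151, 151], [136, 141, 141], [148, 154, 153], [134, 140, 139], [134, 141, 140], [140, 147, 145], [131, 135, 138], [125, 126, 133]]
[[117, 120, 125], [125, 129, 130], [135, 140, 140], [151, 157, 156], [134, 139, 142], [125, 129, 134], [123, 127, 133], [113, 116, 120], [134, 140, 138], [147, 153, 153], [115, 120, 119], [138, 144, 143], [125, 129, 134]]
[[108, 112, 115], [147, 152, 150], [157, 161, 161], [149, 156, 155], [126, 130, 134], [124, 126, 132], [126, 129, 135], [127, 130, 136], [96, 101, 103], [128, 134, 133], [141, 146, 146], [138, 14
[... 787 characters left out ...]
 117], [161, 166, 166], [122, 126, 125], [144, 150, 149], [150, 157, 156], [144, 150, 149], [131, 135, 140], [123, 125, 131]]
[[126, 130, 135], [127, 129, 135], [116, 119, 122], [135, 141, 140], [113, 117, 118], [158, 163, 162], [133, 137, 137], [118, 122, 122], [145, 149, 149], [140, 144, 144], [134, 137, 141], [126, 130, 135], [124, 128, 133]]
[[125, 128, 134], [129, 132, 139], [125, 128, 134], [117, 120, 126], [123, 127, 128], [138, 143, 143], [138, 142, 142], [143, 148, 148], [138, 142, 144], [128, 132, 136], [125, 129, 134], [126, 129, 135], [127, 131, 136]]
stand (array([542.4,  46.9,  54.3]), 0.33)
spacer (array([ 623. , -210.4,   23.7]), 1.21)
cap (array([526.4, 250. ,  24.4]), 1.61)
```

Run:
```python
from m import *
t=cv2.imread("pics/top0.png");f=6
a,o=crop(t,(422,250),16,f);b=cv2.GaussianBlur(a,(0,0),4).astype(int)
m=((b[...,1]-b[...,2]>-3)*255).astype(np.uint8)
e,ax,mo=ell(m,o,f,"");print("support",e,ax*2.73,(onz("top",e,.01)*1e3).round(1),circ(m,o,f,.010))
cv2.imwrite("pics/sm.png",cv2.resize(np.vstack([a[...,1],m]),None,fx=1.5,fy=1.5))
c=cv2.resize(t[190:226,215:252],None,fx=12,fy=12,interpolation=cv2.INTER_CUBIC)
d=cv2.resize(t[185:231,284:331],None,fx=9,fy=9,interpolation=cv2.INTER_CUBIC)
d=np.clip(d*1.3,0,255).astype(np.uint8)
cv2.imwrite("pics/cz.png",c);cv2.imwrite("pics/dz.png",d)
```

```text
Traceback (most recent call last):
  File "m.py", line 21, in circ
    T=np.array([onz(cam,q,z0+h)[:2] for q in p]);B=np.array([onz(cam,q,z0)[:2] for q in p])
                ~~~^^^^^^^^^^^^
  File "h.py", line 12, in onz
    o,d=ray(n,uv);return o+d*(z-o[2])/d[2]
        ~~~^^^^^^
  File "h.py", line 5, in ray
    c=camera_params(n);K=c["intrinsics"];p=(np.array(uv,float)-K[:2,2])/[K[0,0],K[1,1]]
ValueError: time passes only in moves, steps and waits
```

```bash
python3 - <<'E'
s=open('h.py').read()
s=s.replace('def ray(','''CP={"side":dict(intrinsics=np.array([[373.90549268,0,322.14904369],[0,373.90549268,199.42383305],[0,0,1]]),k1=-0.054477966689701,position=np.array([-0.00919002,0.77796165,0.66206165]),attitude=np.array([-0.27046917,-0.14457616,0.47667588,0.82384724])),
"top":dict(intrinsics=np.array([[476.37979229,0,314.28702588],[0,476.37979229,199.4996301],[0,0,1]]),k1=-0.06496480084383065,position=np.array([0.30004608,0.02920009,1.31268061]),attitude=np.array([0.70722982,0.07041942,-0.07207732,-0.69976563]))}
def camera_params(n): return CP[n]
def ray(''',1)
open('h.py','w').write(s)
E
python3 - <<'E'
from m import *
t=cv2.imread("pics/top0.png");f=6
a,o=crop(t,(422,250),16,f);b=cv2.GaussianBlur(a,(0,0),4).astype(int)
m=((b[...,1]-b[...,2]>-3)*255).astype(np.uint8)
e,ax,mo=ell(m,o,f,"");print("support",e,ax*2.73,(onz("top",e,.01)*1e3).round(1),circ(m,o,f,.010))
cv2.imwrite("pics/sm.png",cv2.resize(np.hstack([a[...,1],m]),None,fx=1.5,fy=1.5))
c=cv2.resize(t[190:226,215:252],None,fx=12,fy=12,interpolation=cv2.INTER_CUBIC)
d=cv2.resize(t[185:231,284:331],None,fx=9,fy=9,interpolation=cv2.INTER_CUBIC)
d=np.clip(d*1.3,0,255).astype(np.uint8)
cv2.imwrite("pics/cz.png",c);cv2.imwrite("pics/dz.png",d)
E
```

```text
support [421.60216141 249.33552678] [63.11803795 64.18074371] [ 430.2 -268.6   10. ] (array([ 430.8, -269.6,   31.5]), 0.31)
```

View pics/cz.png

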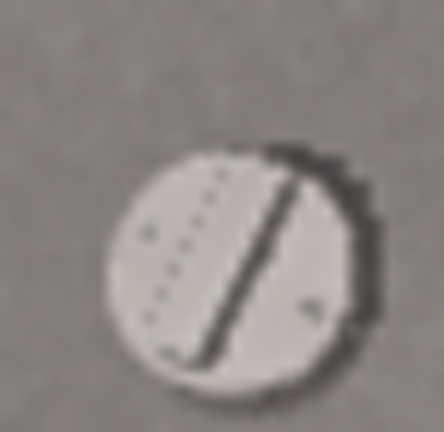

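View pics/dz.png

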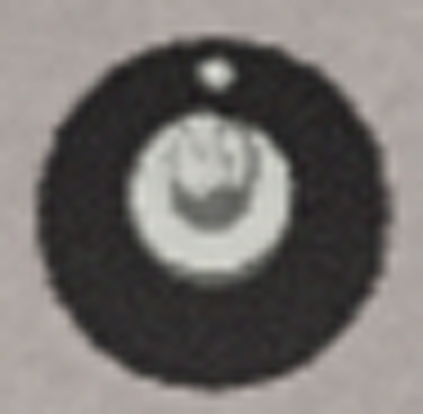

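View pics/sm.png

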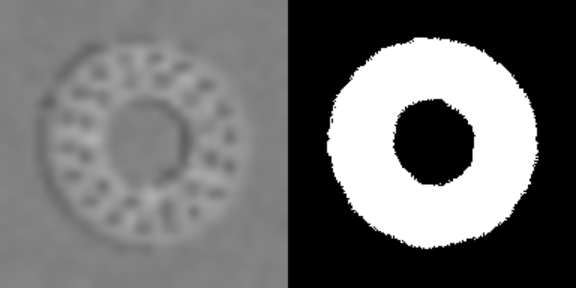

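Run:
```python
from m import *
t=cv2.imread("pics/top0.png");f=6
a,o=crop(t,(307,208),16,f);g=cv2.cvtColor(a,cv2.COLOR_BGR2GRAY)
# seat: bright vs black: connected comp at centre; use lower contour
m=((g>115)*255).astype(np.uint8)
n,l,s,c=cv2.connectedComponentsWithStats(m)
for i in range(1,n): print(s[i],c[i]/f+o)
i=1+np.argmax(s[1:,4]);mm=((l==i)*255).astype(np.uint8)
e,ax,mo=ell(mm,o,f,"");print("seat",e,ax*2.67,(onz("top",e,.04)*1e3).round(1))
pin=onz("top",(284+215/9-.5,185+73/9-.5),.02)*1e3;print("pin",pin)
for p,q in(((295,180),(207,360)),((225,172),(150,320))):
    A=onz("top",np.array(p)/12+[214.5,189.5],.05);B=onz("top",np.array(q)/12+[214.5,189.5],.05);d=A-B;print("bar",np.degrees(np.arctan2(d[1],d[0])))
st()
```

```text
[  0   0  28  31 468] [292.58333333 193.65349003]
[ 94   0  17  15 196] [307.93282313 193.02295918]
[174   0  18  19 203] [321.7865353  193.03119869]
[  46   36  104  103 6796] [307.11344909 206.6257112 ]
[  0 169  17  23 218] [291.93654434 222.58562691]
[180 180  12  12  89] [322.1741573 223.1741573]
seat [306.88736725 206.21713511] [45.37516689 46.15305115] [541.7  47.5  40. ]
pin [583.92876036  46.8878324   20.        ]
bar -23.64064571173511
bar -24.35914497840301
t0.10 pos [ 145.4 -633.   224.5] yaxis deg -77.06 z [-3.0e-04  1.8e-03 -1.0e+00] F [-0.05 -1.38  0.54] T [-0.024  0.012  0.036] gap 95.1 q6 -0.08
```

Call:
apply_moves(travel=[[20,26,-8],[28,36,-14],[30,38,-16],[32,40,-18],[32,40,-18]], angular=[[0,0,0],[0,0,0],[0,0,0],[0,0,0],[0,0,0]], hand=100)

```text
time: 0.72
eef_pos: [0.2881, -0.4519, 0.1507]
eef_rot: [-0.0, 0.994, 0.112, -0.0]
contact_force: [1.6, 0.6, 0.2]
finger_gap: 0.0952
```

Call:
apply_moves(travel=[[32,40,-18],[32,40,-18],[32,40,-18],[28,38,-18],[19,26,-10]], angular=[[0,0,0],[0,0,0],[0,0,0],[0,0,0],[0,0,0]])

```text
time: 1.35
eef_pos: [0.4306, -0.2671, 0.0681]
eef_rot: [-0.001, 0.994, 0.113, -0.001]
contact_force: [0.6, -0.6, 0.1]
finger_gap: 0.0948
```

Call:
apply_moves(travel=[[0,-2,-25],[0,0,-20],[0,0,-9],[0,0,-1],[0,0,0]], angular=[[0,0,0],[0,0,0],[0,0,0],[0,0,0],[0,0,0]])

```text
time: 1.98
eef_pos: [0.4309, -0.272, 0.0154]
eef_rot: [0.0, 0.994, 0.113, 0.0]
contact_force: [0.3, -0.0, 0.4]
finger_gap: 0.0949
```

Call:
apply_moves(travel=[[0,0,0],[0,0,0],[0,0,0]], angular=[[0,0,0],[0,0,0],[0,0,0]], hand=55)

```text
time: 2.35
eef_pos: [0.4306, -0.2716, 0.015]
eef_rot: [0.0, 0.994, 0.113, 0.0]
contact_force: [0.1, 0.4, -0.1]
finger_gap: 0.0702
```

Call:
apply_moves(travel=[[0,2.5,-1.5],[0,0,0],[0,0,0]], angular=[[0,0,0],[0,0,0],[0,0,0]])

```text
time: 2.72
eef_pos: [0.4308, -0.2695, 0.0137]
eef_rot: [0.001, 0.994, 0.113, 0.0]
contact_force: [-1.0, -1.8, 3.9]
finger_gap: 0.0612
```

```bash
python3 -c "
from h import *
st()"
```

```text
t2.73 pos [ 430.8 -269.5   13.7] yaxis deg -77.05 z [ 6.e-04 -1.e-03 -1.e+00] F [-0.97 -1.75  3.94] T [-0.37   0.181  0.016] gap 61.2 q6 0.68
```

Call:
apply_moves(travel=[[0,0,0],[0,0,0],[0,0,0],[0,0,0],[0,0,0]], angular=[[0,0,0],[0,0,10],[0,0,10],[0,0,10],[0,0,10]], hand=80)

```text
time: 3.35
eef_pos: [0.43, -0.2682, 0.0123]
eef_rot: [-0.001, 0.894, 0.448, -0.0]
contact_force: [-0.0, 0.1, 0.5]
finger_gap: 0.0756
```

Call:
apply_moves(travel=[[0,0,0],[0,0,0],[0,0,0],[0,0,0],[0,0,0]], angular=[[0,0,10],[0,0,10],[0,0,10],[0,0,10],[0,0,10]])

```text
time: 3.98
eef_pos: [0.43, -0.2682, 0.0123]
eef_rot: [-0.001, 0.621, 0.784, 0.0]
contact_force: [0.7, 0.3, -0.5]
finger_gap: 0.0758
```

Call:
apply_moves(travel=[[0,0,0],[0,0,0],[0,0,0],[0,0,0]], angular=[[0,0,0],[0,0,0],[0,0,0],[0,0,0]], hand=50)

```text
time: 4.47
eef_pos: [0.4304, -0.2689, 0.013]
eef_rot: [-0.0, 0.623, 0.782, 0.0]
contact_force: [0.1, 0.7, -1.4]
finger_gap: 0.0615
```

```bash
python3 -c "
from h import *
st()
cv2.imwrite('pics/t1.png',grab_frame('top'));cv2.imwrite('pics/s1.png',grab_frame('side')[120:320,220:480])"
```

```text
t4.47 pos [ 430.4 -268.9   13. ] yaxis deg 12.89 z [-2.e-04  3.e-04 -1.e+00] F [ 0.12  0.68 -1.43] T [-0.06  -0.199 -0.024] gap 61.5 q6 -0.89
```

View pics/t1.png

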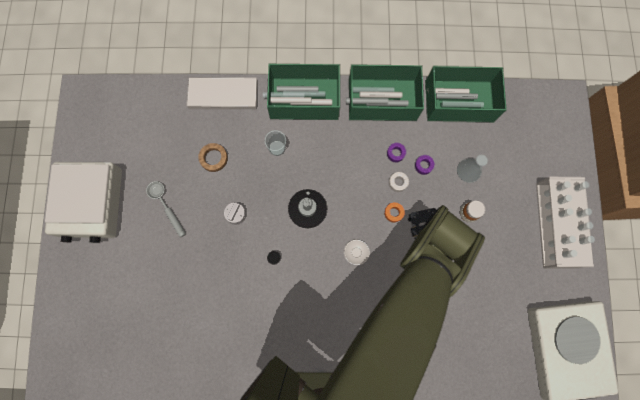

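Call:
apply_moves(travel=[[0,0,8],[0,0,30],[0,10,40],[10,30,40],[15,42,10]], angular=[[0,0,0],[0,0,0],[0,0,0],[0,0,0],[0,0,0]])

```text
time: 5.2
eef_pos: [0.4576, -0.1878, 0.1457]
eef_rot: [0.004, 0.624, 0.782, 0.001]
contact_force: [1.0, 0.7, -0.9]
finger_gap: 0.0618
```

Call:
apply_moves(travel=[[17,46,0],[17,46,0],[17,46,0],[16,44,0],[12,32,0]], angular=[[0,0,0],[0,0,0],[0,0,0],[0,0,0],[0,0,0]])

```text
time: 5.82
eef_pos: [0.535, 0.0289, 0.1419]
eef_rot: [0.0, 0.623, 0.783, 0.0]
contact_force: [0.2, -0.9, -1.2]
finger_gap: 0.0614
```

Call:
apply_moves(travel=[[7.5,20,0],[0,0,0],[0,0,0]], angular=[[0,0,0],[0,0,0],[0,0,0]])

```text
time: 6.2
eef_pos: [0.5418, 0.0465, 0.1413]
eef_rot: [0.0, 0.623, 0.782, -0.0]
contact_force: [-0.1, -0.7, -0.4]
finger_gap: 0.0612
```

```bash
python3 -c "
from h import *
st()
s=grab_frame('side');cv2.imwrite('pics/s2r.png',s);cv2.imwrite('pics/s2.png',cv2.resize(s[150:280,230:390],None,fx=4.5,fy=4.5,interpolation=cv2.INTER_CUBIC))
t=grab_frame('top');cv2.imwrite('pics/t2r.png',t);cv2.imwrite('pics/t2.png',cv2.resize(t[130:290,220:420],None,fx=3.5,fy=3.5,interpolation=cv2.INTER_CUBIC))"
```

```text
t6.20 pos [541.8  46.5 141.3] yaxis deg 12.93 z [-1.e-04 -4.e-04 -1.e+00] F [-0.13 -0.66 -0.43] T [-0.018 -0.095 -0.004] gap 61.2 q6 -0.24
```

View pics/s2.png

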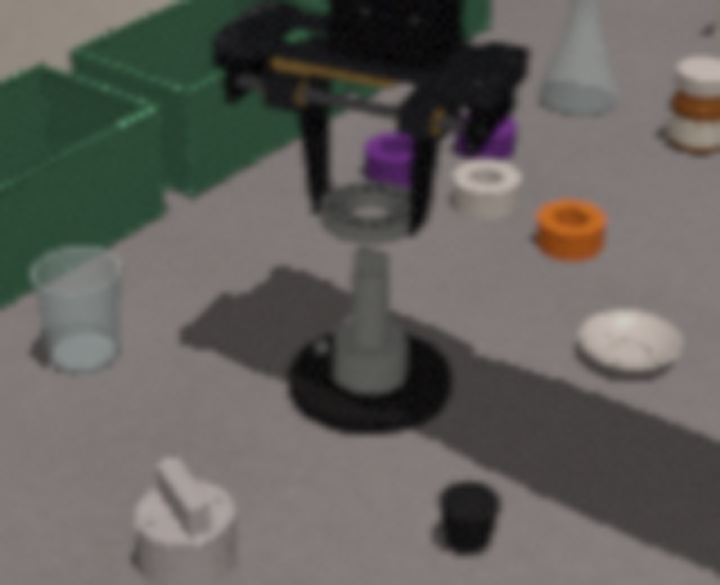

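View pics/t2.png

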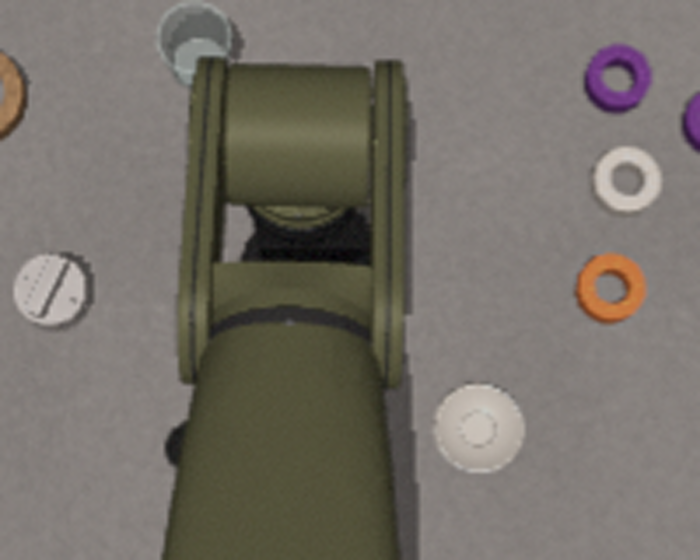

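Run:
```python
from h import *
for z in (0,.012,.04,.06,.08,.092,.106,.128,.138): print(z,proj("side",[.5418,.0471,z]).round(2))
print("dlat per mm x,y:",proj("side",[.5428,.0471,.08])-proj("side",[.5418,.0471,.08]),proj("side",[.5418,.0481,.08])-proj("side",[.5418,.0471,.08]))
s=cv2.imread("pics/s2r.png");s0=cv2.imread("pics/side0.png")
for nm,im in(("s0",s0),("s2",s)):
  for r in (208,212,216,220,224): print(nm,r,cv2.cvtColor(im[r:r+1,302:325],cv2.COLOR_BGR2GRAY)[0].tolist())
for r in (196,198,200): print(r,cv2.cvtColor(s[r:r+1,298:326],cv2.COLOR_BGR2GRAY)[0].tolist())
for r in (230,234,240): print('b0',r,cv2.cvtColor(s0[r:r+1,290:336],cv2.COLOR_BGR2GRAY)[0].tolist())
```

```text
0 [310.88 236.13]
0.012 [310.89 232.86]
0.04 [310.93 225.11]
0.06 [310.96 219.44]
0.08 [310.99 213.67]
0.092 [311.01 210.15]
0.106 [311.04 206.  ]
0.128 [311.07 199.36]
0.138 [311.09 196.3 ]
dlat per mm x,y: [-0.27491341 -0.11270662] [-0.20872188  0.14711508]
s0 208 [118, 118, 119, 119, 117, 114, 104, 92, 89, 89, 90, 90, 90, 91, 102, 115, 119, 118, 117, 118, 119, 119, 119]
s0 212 [118, 118, 117, 117, 116, 107, 94, 95, 104, 111, 110, 108, 106, 101, 106, 115, 118, 119, 118, 119, 118, 118, 119]
s0 216 [118, 118, 119, 119, 117, 109, 93, 85, 90, 96, 99, 100, 98, 96, 103, 114, 118, 118, 119, 119, 119, 119, 118]
s0 220 [115, 117, 116, 117, 116, 107, 92, 86, 90, 96, 99, 99, 97, 95, 103, 115, 119, 118, 119, 119, 118, 117, 118]
s0 224 [85, 84, 103, 120, 114, 94, 83, 84, 91, 97, 99, 99, 96, 98, 113, 129, 131, 117, 90, 83, 95, 106, 112]
s2 208 [123, 123, 123, 124, 123, 119, 105, 91, 86, 86, 85, 87, 86, 90, 104, 120, 124, 124, 123, 124, 124, 125, 124]
s2 212 [86, 98, 113, 120, 120, 111, 95, 85, 85, 88, 89, 89, 86, 86, 101, 118, 123, 124, 124, 125, 123, 124, 124]
s2 216 [66, 66, 66, 66, 67, 69, 73
[... 555 characters left out ...]
0, 81, 79, 77, 76, 73, 72, 76, 72, 69, 73, 74, 72, 77, 78, 76, 62, 36, 38, 70, 101, 118]
b0 230 [118, 117, 117, 112, 96, 62, 35, 25, 26, 22, 23, 24, 23, 34, 53, 70, 78, 83, 90, 96, 102, 105, 106, 104, 104, 101, 97, 95, 91, 79, 56, 33, 24, 24, 22, 26, 25, 28, 46, 79, 107, 117, 118, 118, 118, 117]
b0 234 [116, 115, 113, 96, 56, 26, 23, 24, 23, 25, 25, 24, 24, 31, 50, 67, 77, 83, 87, 91, 94, 96, 98, 98, 96, 96, 95, 91, 84, 65, 38, 25, 24, 24, 23, 25, 25, 26, 26, 45, 83, 111, 118, 118, 118, 117]
b0 240 [117, 118, 117, 115, 103, 75, 44, 24, 20, 22, 24, 22, 27, 24, 23, 24, 24, 18, 23, 24, 24, 21, 24, 21, 26, 25, 23, 26, 23, 26, 26, 25, 23, 24, 23, 21, 24, 40, 74, 103, 116, 119, 118, 118, 117, 117]
```

Call:
apply_moves(travel=[[0,0.5,-10],[0,0,-8],[0,0,-6],[0,0,-4],[0,0,-4]], angular=[[0,0,0],[0,0,0],[0,0,0],[0,0,0],[0,0,0]])

```text
time: 6.92
eef_pos: [0.542, 0.0475, 0.1089]
eef_rot: [-0.0, 0.623, 0.782, -0.0]
contact_force: [0.1, 0.8, -1.1]
finger_gap: 0.0613
```

Call:
apply_moves(travel=[[0,0,-4],[0,0,-4],[0,0,-4]], angular=[[0,0,0],[0,0,0],[0,0,0]])

```text
time: 7.3
eef_pos: [0.5419, 0.0476, 0.097]
eef_rot: [-0.0, 0.623, 0.782, -0.0]
contact_force: [-1.8, -0.5, -1.0]
finger_gap: 0.0613
```

Call:
apply_moves(travel=[[0,0,-4],[0,0,-4],[0,0,-4]], angular=[[0,0,0],[0,0,0],[0,0,0]])

```text
time: 7.68
eef_pos: [0.5418, 0.0475, 0.0848]
eef_rot: [-0.0, 0.623, 0.782, -0.0]
contact_force: [-1.0, -0.4, 0.4]
finger_gap: 0.0616
```

Call:
apply_moves(travel=[[0,0,-8],[0,0,-8],[0,0,-8],[0,0,-4],[0,0,0]], angular=[[0,0,0],[0,0,0],[0,0,0],[0,0,0],[0,0,0]])

```text
time: 8.3
eef_pos: [0.5418, 0.0475, 0.0566]
eef_rot: [-0.0, 0.623, 0.782, -0.0]
contact_force: [-0.8, 0.0, -1.9]
finger_gap: 0.0613
```

Call:
apply_moves(travel=[[0,0,-1.5],[0,0,-1],[0,0,0]], angular=[[0,0,0],[0,0,0],[0,0,0]])

```text
time: 8.68
eef_pos: [0.5419, 0.0475, 0.0547]
eef_rot: [-0.0, 0.623, 0.782, -0.0]
contact_force: [-2.9, 1.4, 0.6]
finger_gap: 0.0614
```

Call:
apply_moves(travel=[[0,0,-0.8],[0,0,0]], angular=[[0,0,0],[0,0,0]])

```text
time: 8.93
eef_pos: [0.5419, 0.0475, 0.0539]
eef_rot: [-0.0, 0.623, 0.782, -0.0]
contact_force: [-3.0, 0.2, 1.6]
finger_gap: 0.0616
```

Call:
apply_moves(travel=[[0,0,-0.8],[0,0,0]], angular=[[0,0,0],[0,0,0]])

```text
time: 9.18
eef_pos: [0.5419, 0.0475, 0.0529]
eef_rot: [-0.0, 0.623, 0.782, -0.0]
contact_force: [-2.8, 0.5, 1.1]
finger_gap: 0.0613
```

Call:
apply_moves(travel=[[-0.7,0,0],[0,0,-0.6],[0,0,0]], angular=[[0,0,0],[0,0,0],[0,0,0]])

```text
time: 9.55
eef_pos: [0.5418, 0.0474, 0.0527]
eef_rot: [0.0, 0.623, 0.782, 0.0]
contact_force: [-0.2, -0.4, 0.1]
finger_gap: 0.0617
```

Call:
apply_moves(travel=[[0,0,-0.6],[0,0,0]], angular=[[0,0,0],[0,0,0]])

```text
time: 9.8
eef_pos: [0.5418, 0.0475, 0.0527]
eef_rot: [0.0, 0.623, 0.782, 0.0]
contact_force: [-3.0, 0.7, 5.6]
finger_gap: 0.061
```

Call:
apply_moves(travel=[[0,0,0],[0,0,0],[0,0,0]], angular=[[0,0,0],[0,0,0],[0,0,0]], hand=85)

```text
time: 10.18
eef_pos: [0.5413, 0.0475, 0.0516]
eef_rot: [0.0, 0.623, 0.782, -0.0]
contact_force: [0.2, -0.7, 0.0]
finger_gap: 0.0804
```

Call:
apply_moves(travel=[[0,0,15],[0,0,40],[0,0,40],[8,-20,0]], angular=[[0,0,0],[0,0,0],[0,0,0],[0,0,0]])

```text
time: 10.68
eef_pos: [0.5523, 0.0278, 0.1525]
eef_rot: [0.004, 0.622, 0.783, 0.003]
contact_force: [-0.5, 0.0, -0.3]
finger_gap: 0.0807
```

```bash
python3 -c "
from h import *
st()
s=grab_frame('side');cv2.imwrite('pics/s3r.png',s);cv2.imwrite('pics/s3.png',cv2.resize(s[150:280,230:390],None,fx=4.5,fy=4.5,interpolation=cv2.INTER_CUBIC))"
```

```text
t10.68 pos [552.3  27.8 152.5] yaxis deg 13.05 z [ 9.7e-03 -2.0e-04 -1.0e+00] F [-0.46  0.02 -0.28] T [-0.02  -0.131  0.001] gap 80.7 q6 -0.27
```

View pics/s3.png

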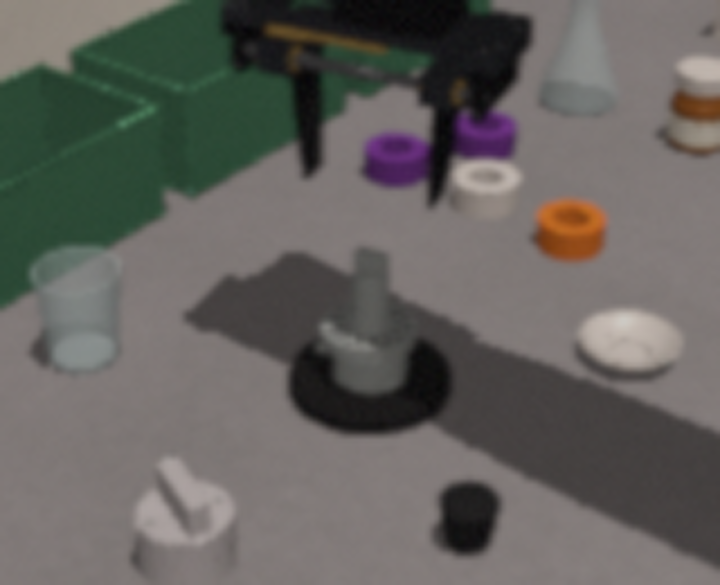

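Call:
apply_moves(travel=[[12,-42,0],[14,-48,0],[14,-48,-15],[14,-48,-25],[12,-38,-30]], angular=[[0,0,-9],[0,0,-10],[0,0,-10],[0,0,-9],[0,0,-3]], hand=80)

```text
time: 11.35
eef_pos: [0.6152, -0.1989, 0.0755]
eef_rot: [-0.0, 0.858, 0.513, -0.0]
contact_force: [0.5, 0.5, -0.5]
finger_gap: 0.0757
```

Call:
apply_moves(travel=[[2,-10,-20],[0,0,0],[0,0,0]], angular=[[0,0,0],[0,0,0],[0,0,0]])

```text
time: 11.72
eef_pos: [0.6174, -0.2055, 0.0574]
eef_rot: [-0.0, 0.857, 0.515, 0.0]
contact_force: [-0.1, 0.3, -0.2]
finger_gap: 0.0758
```

```bash
python3 -c "
from h import *
st()"
```

```text
t11.72 pos [ 617.4 -205.5   57.4] yaxis deg -28.00 z [ 3.e-04  2.e-04 -1.e+00] F [-0.08  0.3  -0.22] T [-0.057 -0.082  0.028] gap 75.8 q6 0.08
```

Call:
apply_moves(travel=[[2.5,-3,-20],[0,0,-16],[0,0,-8],[0,0,0]], angular=[[0,0,0],[0,0,0],[0,0,0],[0,0,0]])

```text
time: 12.22
eef_pos: [0.6195, -0.2091, 0.0122]
eef_rot: [-0.0, 0.857, 0.515, -0.0]
contact_force: [-0.1, -0.6, 0.1]
finger_gap: 0.0763
```

Call:
apply_moves(travel=[[0,0,0],[0,0,0],[0,0,0],[0,0,0]], angular=[[0,0,0],[0,0,0],[0,0,0],[0,0,0]], hand=45)

```text
time: 12.72
eef_pos: [0.6197, -0.2095, 0.0128]
eef_rot: [-0.0, 0.857, 0.515, -0.0]
contact_force: [0.5, 0.8, 0.6]
finger_gap: 0.0516
```

Call:
apply_moves(travel=[[0,0,0],[0,0,0],[0,0,0],[0,0,0],[0,0,0]], angular=[[0,0,0],[0,0,10],[0,0,10],[0,0,10],[0,0,10]], hand=68)

```text
time: 13.35
eef_pos: [0.6199, -0.2096, 0.013]
eef_rot: [0.0, 0.628, 0.779, 0.0]
contact_force: [0.4, -0.4, 0.9]
finger_gap: 0.0647
```

Call:
apply_moves(travel=[[0,0,0],[0,0,0],[0,0,0],[0,0,0],[0,0,0]], angular=[[0,0,10],[0,0,10],[0,0,10],[0,0,10],[0,0,10]])

```text
time: 13.98
eef_pos: [0.6199, -0.2095, 0.0129]
eef_rot: [0.0, 0.24, 0.971, -0.0]
contact_force: [0.4, -0.2, -0.2]
finger_gap: 0.0646
```

Call:
apply_moves(travel=[[0,0,0],[0,0,0],[0,0,0],[0,0,0]], angular=[[0,0,0],[0,0,0],[0,0,0],[0,0,0]], hand=45)

```text
time: 14.48
eef_pos: [0.6198, -0.2095, 0.0129]
eef_rot: [0.0, 0.243, 0.97, -0.0]
contact_force: [-0.4, 0.4, 0.7]
finger_gap: 0.0519
```

```bash
python3 -c "
from h import *
st()"
```

```text
t14.47 pos [ 619.8 -209.5   12.9] yaxis deg 61.90 z [ 1.e-04 -0.e+00 -1.e+00] F [-0.35  0.39  0.74] T [ 0.043 -0.106 -0.022] gap 51.9 q6 -1.49
```

Call:
apply_moves(travel=[[0,0,8],[0,0,30],[-4,14,45],[-10,32,45],[-15,50,0]], angular=[[0,0,0],[0,0,0],[0,0,0],[0,0,0],[0,0,0]])

```text
time: 15.1
eef_pos: [0.5939, -0.1143, 0.1472]
eef_rot: [0.005, 0.244, 0.97, -0.0]
contact_force: [0.9, 1.2, -1.2]
finger_gap: 0.0514
```

Call:
apply_moves(travel=[[-16,52,0],[-15,50,0],[-12,40,0],[-6.2,18.8,0],[0,0,0]], angular=[[0,0,0],[0,0,0],[0,0,0],[0,0,0],[0,0,0]])

```text
time: 15.72
eef_pos: [0.5415, 0.0479, 0.1412]
eef_rot: [0.0, 0.242, 0.97, -0.0]
contact_force: [-0.0, 0.2, -0.8]
finger_gap: 0.0515
```

```bash
python3 -c "
from h import *
st()
s=grab_frame('side');cv2.imwrite('pics/s4r.png',s);cv2.imwrite('pics/s4.png',cv2.resize(s[150:280,230:390],None,fx=4.5,fy=4.5,interpolation=cv2.INTER_CUBIC))"
```

```text
t15.72 pos [541.5  47.9 141.2] yaxis deg 62.04 z [ 5.e-04 -5.e-04 -1.e+00] F [-0.    0.19 -0.81] T [ 0.011 -0.128 -0.044] gap 51.5 q6 -1.09
```

View pics/s4.png

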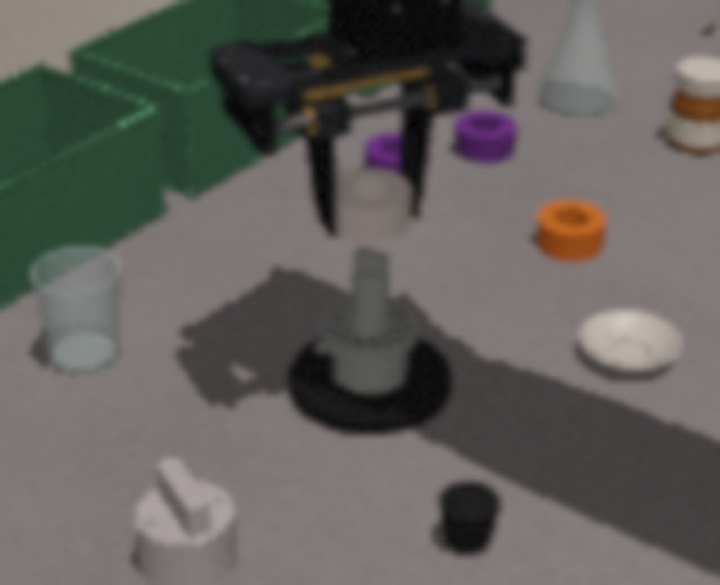

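The side view shows the white spacer at zoom (372,203), centred over the post at x≈371, and the support seated at (368,325). I'll lower it now.

Call:
apply_moves(travel=[[0,-0.5,-10],[0,0,-8],[0,0,-6],[0,0,-4],[0,0,-4]], angular=[[0,0,0],[0,0,0],[0,0,0],[0,0,0],[0,0,0]])

```text
time: 16.4
eef_pos: [0.5417, 0.0467, 0.1086]
eef_rot: [-0.0, 0.243, 0.97, -0.0]
contact_force: [0.3, 0.6, -0.7]
finger_gap: 0.0517
```

Call:
apply_moves(travel=[[0,0,-4],[0,0,-4],[0,0,-4],[0,0,-4]], angular=[[0,0,0],[0,0,0],[0,0,0],[0,0,0]])

```text
time: 16.9
eef_pos: [0.5416, 0.0469, 0.0926]
eef_rot: [0.0, 0.242, 0.97, 0.0]
contact_force: [0.0, 0.2, -1.2]
finger_gap: 0.0515
```

Call:
apply_moves(travel=[[0,0,-6],[0,0,-8],[0,0,-8],[0,0,-3],[0,0,0]], angular=[[0,0,0],[0,0,0],[0,0,0],[0,0,0],[0,0,0]])

```text
time: 17.52
eef_pos: [0.5414, 0.0468, 0.0675]
eef_rot: [-0.0, 0.242, 0.97, -0.0]
contact_force: [-0.6, -0.4, -0.4]
finger_gap: 0.0516
```

Call:
apply_moves(travel=[[0,0,-2],[0,0,-1.5],[0,0,0]], angular=[[0,0,0],[0,0,0],[0,0,0]])

```text
time: 17.9
eef_pos: [0.5415, 0.0468, 0.0643]
eef_rot: [-0.0, 0.242, 0.97, -0.0]
contact_force: [0.1, -0.4, -0.5]
finger_gap: 0.052
```

Call:
apply_moves(travel=[[0,0,-0.8],[0,0,0]], angular=[[0,0,0],[0,0,0]])

```text
time: 18.15
eef_pos: [0.5416, 0.0468, 0.0636]
eef_rot: [0.0, 0.242, 0.97, 0.0]
contact_force: [-0.6, 1.0, -1.0]
finger_gap: 0.0518
```

Call:
apply_moves(travel=[[0,0,-0.7],[0,0,0]], angular=[[0,0,0],[0,0,0]])

```text
time: 18.4
eef_pos: [0.5416, 0.0468, 0.0629]
eef_rot: [0.0, 0.242, 0.97, 0.0]
contact_force: [-0.0, 0.1, -0.2]
finger_gap: 0.0517
```

Call:
apply_moves(travel=[[0,0,-0.5],[0,0,0]], angular=[[0,0,0],[0,0,0]])

```text
time: 18.65
eef_pos: [0.5417, 0.0468, 0.0629]
eef_rot: [-0.0, 0.242, 0.97, -0.0]
contact_force: [-2.7, 0.5, 3.8]
finger_gap: 0.0515
```

Call:
apply_moves(travel=[[0,0,0.5],[0,0,0],[0,0,0]], angular=[[0,0,0],[0,0,0],[0,0,0]], hand=75)

```text
time: 19.02
eef_pos: [0.5416, 0.0468, 0.0626]
eef_rot: [-0.0, 0.242, 0.97, -0.0]
contact_force: [-0.3, 0.5, -0.3]
finger_gap: 0.0703
```

Call:
apply_moves(travel=[[0,0,15],[0,0,40],[0,15,35],[-3,40,0],[-4,50,0]], angular=[[0,0,0],[0,0,0],[0,0,0],[0,0,2],[0,0,2]])

```text
time: 19.65
eef_pos: [0.5355, 0.1525, 0.1553]
eef_rot: [0.002, 0.209, 0.978, 0.001]
contact_force: [0.3, -0.3, -0.6]
finger_gap: 0.071
```

Call:
apply_moves(travel=[[-5,50,0],[-4,35,-20],[-2,10,-20],[0,0,0],[0,0,0]], angular=[[0,0,0],[0,0,0],[0,0,0],[0,0,0],[0,0,0]], hand=50)

```text
time: 20.27
eef_pos: [0.524, 0.2458, 0.1133]
eef_rot: [0.0, 0.209, 0.978, -0.0]
contact_force: [0.5, 0.4, 1.0]
finger_gap: 0.0474
```

```bash
python3 -c "
from h import *
st()
s=grab_frame('side');cv2.imwrite('pics/s5r.png',s);cv2.imwrite('pics/s5.png',cv2.resize(s[150:300,230:390],None,fx=4,fy=4,interpolation=cv2.INTER_CUBIC))"
```

```text
t20.27 pos [524.  245.8 113.3] yaxis deg 65.88 z [ 3.e-04 -3.e-04 -1.e+00] F [0.49 0.42 1.05] T [ 0.07  -0.136  0.039] gap 47.4 q6 -0.80
```

View pics/s5.png

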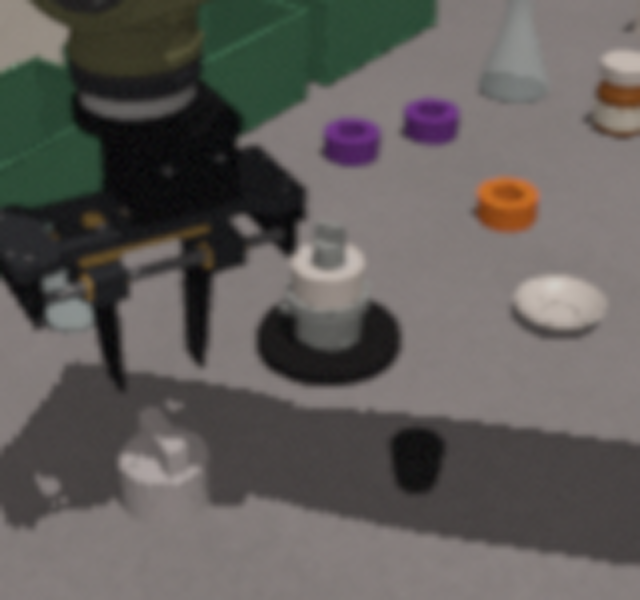

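Spacer sits on the support (zoom (328,275)), with the post and tang showing above it. To centre the cap along its bar, I'll squeeze its round body once before gripping the bar.

Call:
apply_moves(travel=[[-0.5,1,0],[0,0,0],[0,0,0],[0,0,0],[0,0,0]], angular=[[0,0,-10],[0,0,-10],[0,0,-10],[0,0,-10],[0,0,-10]], hand=82)

```text
time: 20.95
eef_pos: [0.5241, 0.2469, 0.1141]
eef_rot: [0.001, 0.605, 0.796, 0.001]
contact_force: [-0.9, 0.5, 0.3]
finger_gap: 0.0775
```

Call:
apply_moves(travel=[[0,0,-10],[0,0,-20],[0,0,-25],[0,0,-20],[0,0,-9]], angular=[[0,0,-10],[0,0,-10],[0,0,-10],[0,0,-10],[0,0,0]])

```text
time: 21.58
eef_pos: [0.5233, 0.2468, 0.0285]
eef_rot: [-0.0, 0.839, 0.544, -0.0]
contact_force: [-0.8, 0.2, -0.9]
finger_gap: 0.078
```

Call:
apply_moves(travel=[[0,0,0],[0,0,0],[0,0,0],[0,0,0]], angular=[[0,0,0],[0,0,0],[0,0,0],[0,0,0]], hand=50)

```text
time: 22.08
eef_pos: [0.5238, 0.2481, 0.03]
eef_rot: [0.0, 0.839, 0.544, 0.001]
contact_force: [-0.3, -0.6, 4.0]
finger_gap: 0.0546
```

```bash
python3 -c "
from h import *
st()
s=grab_frame('side');cv2.imwrite('pics/s6.png',cv2.resize(s[150:300,230:390],None,fx=4,fy=4,interpolation=cv2.INTER_CUBIC))"
```

```text
t22.07 pos [523.8 248.1  30. ] yaxis deg -24.03 z [ 1.6e-03  5.0e-04 -1.0e+00] F [-0.3  -0.6   3.99] T [-0.124  0.105  0.013] gap 54.6 q6 0.77
```

View pics/s6.png

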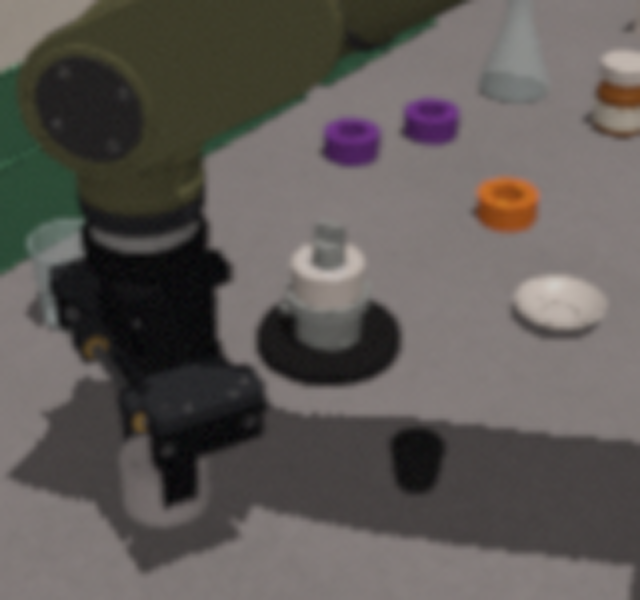

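Call:
apply_moves(travel=[[0,0,0],[0,0,0],[0,0,20],[0,0,27],[0,0,0]], angular=[[0,0,0],[0,0,0],[0,0,0],[0,0,0],[0,0,10]], hand=75)

```text
time: 22.75
eef_pos: [0.5255, 0.2487, 0.0802]
eef_rot: [0.001, 0.787, 0.617, 0.003]
contact_force: [0.1, -0.8, 0.5]
finger_gap: 0.0713
```

Call:
apply_moves(travel=[[0,0,0],[0,0,0],[0,0,0],[0,0,0],[0,0,0]], angular=[[0,0,10],[0,0,10],[0,0,10],[0,0,10],[0,0,10]], hand=45)

```text
time: 23.38
eef_pos: [0.5235, 0.248, 0.0773]
eef_rot: [0.001, 0.452, 0.892, 0.001]
contact_force: [0.3, -0.6, 0.1]
finger_gap: 0.0433
```

Call:
apply_moves(travel=[[0,0,0],[0,0,0],[0,0,0],[0,0,-13],[0,0,-10]], angular=[[0,0,10],[0,0,10],[0,0,10],[0,0,0],[0,0,0]])

```text
time: 24.0
eef_pos: [0.5229, 0.2477, 0.0522]
eef_rot: [-0.0, 0.21, 0.978, -0.0]
contact_force: [0.7, 0.8, -0.4]
finger_gap: 0.0432
```

Call:
apply_moves(travel=[[0,0,0]], angular=[[0,0,0]])

```text
time: 24.12
eef_pos: [0.5219, 0.2474, 0.0512]
eef_rot: [-0.001, 0.209, 0.978, -0.001]
contact_force: [-0.3, -0.8, -1.0]
finger_gap: 0.0429
```

```bash
python3 -c "
from h import *
st()
s=grab_frame('side');cv2.imwrite('pics/s7.png',cv2.resize(s[200:300,230:340],None,fx=6,fy=6,interpolation=cv2.INTER_CUBIC))"
```

```text
t24.12 pos [521.9 247.4  51.2] yaxis deg 65.86 z [-0.003 -0.001 -1.   ] F [-0.31 -0.81 -0.98] T [ 0.017 -0.114 -0.061] gap 42.9 q6 -0.80
```

View pics/s7.png

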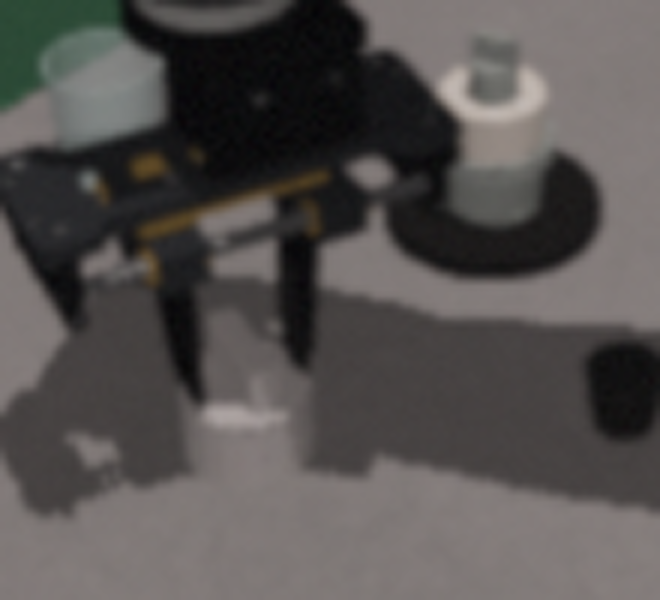

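Call:
apply_moves(travel=[[0,0,-2],[0,0,0]], angular=[[0,0,0],[0,0,0]])

```text
time: 24.42
eef_pos: [0.5232, 0.2478, 0.0509]
eef_rot: [0.0, 0.209, 0.978, 0.0]
contact_force: [0.3, 0.6, 0.8]
finger_gap: 0.0429
```

Call:
apply_moves(travel=[[0.3,0.2,-2],[0,0,0]], angular=[[0,0,0],[0,0,0]])

```text
time: 24.68
eef_pos: [0.5234, 0.248, 0.0488]
eef_rot: [-0.0, 0.208, 0.978, -0.0]
contact_force: [-0.1, 0.9, 0.5]
finger_gap: 0.0429
```

Call:
apply_moves(travel=[[0,0,0],[0,0,0],[0,0,0],[0,0,0]], angular=[[0,0,0],[0,0,0],[0,0,0],[0,0,0]], hand=5)

```text
time: 25.18
eef_pos: [0.5233, 0.2478, 0.0488]
eef_rot: [-0.0, 0.208, 0.978, -0.0]
contact_force: [-1.0, -0.2, 0.6]
finger_gap: 0.0134
```

```bash
python3 -c "
from h import *
st()"
```

```text
t25.18 pos [523.3 247.8  48.8] yaxis deg 65.94 z [-3.e-04 -4.e-04 -1.e+00] F [-1.   -0.25  0.62] T [-0.122 -0.046  0.032] gap 13.4 q6 -0.80
```

Call:
apply_moves(travel=[[0,0,8],[0,0,30],[0,-5,40],[2,-22,38],[4,-40,0]], angular=[[0,0,0],[0,0,0],[0,0,0],[0,0,0],[0,0,0]])

```text
time: 25.8
eef_pos: [0.5319, 0.1818, 0.17]
eef_rot: [0.004, 0.207, 0.978, 0.002]
contact_force: [1.2, -0.7, -2.0]
finger_gap: 0.0143
```

Call:
apply_moves(travel=[[4,-44,0],[4,-42,0],[3,-32,0],[1.3,-15.8,0],[0,0,0]], angular=[[0,0,0],[0,0,0],[0,0,0],[0,0,0],[0,0,0]])

```text
time: 26.42
eef_pos: [0.5417, 0.0469, 0.165]
eef_rot: [-0.0, 0.209, 0.978, 0.0]
contact_force: [-0.6, 1.0, -2.3]
finger_gap: 0.0135
```

```bash
python3 -c "
from h import *
st()
s=grab_frame('side');cv2.imwrite('pics/s8r.png',s);cv2.imwrite('pics/s8.png',cv2.resize(s[150:280,230:390],None,fx=4.5,fy=4.5,interpolation=cv2.INTER_CUBIC))"
```

```text
t26.43 pos [541.7  46.9 165. ] yaxis deg 65.85 z [ 1.e-04  5.e-04 -1.e+00] F [-0.65  0.96 -2.26] T [ 0.071 -0.142 -0.009] gap 13.5 q6 -1.16
```

View pics/s8.png

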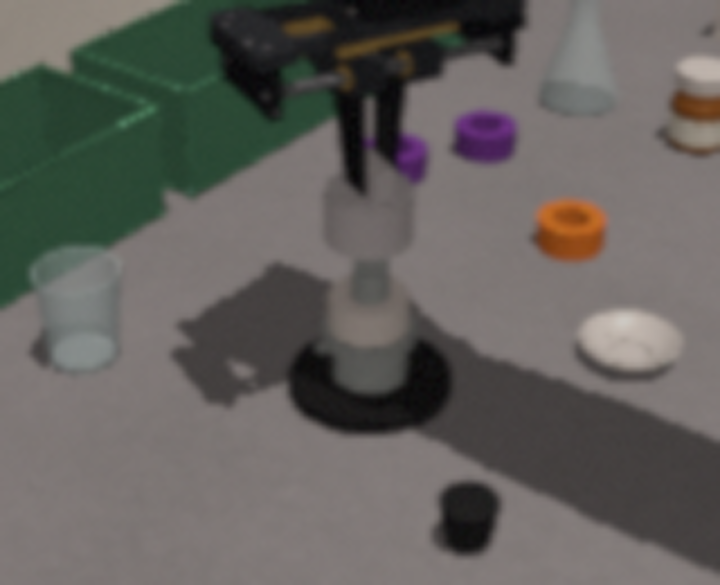

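Call:
apply_moves(travel=[[0,0,-6],[0,0,-6],[0,0,-6],[0,0,-6],[0,0,-4]], angular=[[0,0,0],[0,0,0],[0,0,0],[0,0,0],[0,0,0]])

```text
time: 27.1
eef_pos: [0.5415, 0.0473, 0.1362]
eef_rot: [-0.0, 0.208, 0.978, -0.0]
contact_force: [-0.8, 0.6, -0.3]
finger_gap: 0.0138
```

Call:
apply_moves(travel=[[0,0,-2],[0,0,0]], angular=[[0,0,0],[0,0,0]])

```text
time: 27.35
eef_pos: [0.5418, 0.0472, 0.135]
eef_rot: [0.0, 0.208, 0.978, 0.0]
contact_force: [-1.0, -0.2, -1.4]
finger_gap: 0.0138
```

Call:
apply_moves(travel=[[0,0,-1],[0,0,0]], angular=[[0,0,0],[0,0,0]])

```text
time: 27.6
eef_pos: [0.542, 0.0471, 0.1344]
eef_rot: [0.0, 0.208, 0.978, 0.0]
contact_force: [-0.7, -0.3, 0.4]
finger_gap: 0.0141
```

Call:
apply_moves(travel=[[0,0,-1],[0,0,-1],[0,0,0]], angular=[[0,0,0],[0,0,0],[0,0,0]])

```text
time: 27.98
eef_pos: [0.542, 0.0472, 0.1323]
eef_rot: [0.0, 0.208, 0.978, 0.0]
contact_force: [-0.1, -0.0, 1.5]
finger_gap: 0.0138
```

Call:
apply_moves(travel=[[0,0,0],[0,0,0],[0,0,0]], angular=[[0,0,4],[0,0,4],[0,0,4]])

```text
time: 28.35
eef_pos: [0.5419, 0.0474, 0.1322]
eef_rot: [0.0, 0.104, 0.995, 0.0]
contact_force: [-0.5, 1.0, 2.1]
finger_gap: 0.0136
```

Call:
apply_moves(travel=[[0,0,0],[0,0,0],[0,0,0]], angular=[[0,0,4],[0,0,4],[0,0,4]])

```text
time: 28.72
eef_pos: [0.5416, 0.0477, 0.132]
eef_rot: [-0.0, -0.001, 1.0, 0.001]
contact_force: [-1.3, 1.8, 2.3]
finger_gap: 0.0141
```

Call:
apply_moves(travel=[[0,0,0],[0,0,0]], angular=[[0,0,4],[0,0,4]])

```text
time: 28.98
eef_pos: [0.5415, 0.0476, 0.1318]
eef_rot: [-0.0, -0.07, 0.998, 0.0]
contact_force: [-0.7, 1.2, 0.2]
finger_gap: 0.0136
```

Call:
apply_moves(travel=[[0,0,0],[0,0,0]], angular=[[0,0,4],[0,0,4]])

```text
time: 29.22
eef_pos: [0.5412, 0.0473, 0.131]
eef_rot: [-0.001, -0.14, 0.99, 0.0]
contact_force: [-0.0, -0.2, -1.8]
finger_gap: 0.0138
```

Call:
apply_moves(travel=[[0,0,0],[0,0,0]], angular=[[0,0,4],[0,0,4]])

```text
time: 29.48
eef_pos: [0.5411, 0.0469, 0.1309]
eef_rot: [-0.001, -0.208, 0.978, -0.0]
contact_force: [-0.1, -1.0, -1.7]
finger_gap: 0.014
```

Call:
apply_moves(travel=[[0,0,0],[0,0,-1],[0,0,0]], angular=[[0,0,-3],[0,0,0],[0,0,0]])

```text
time: 29.85
eef_pos: [0.5414, 0.0471, 0.1303]
eef_rot: [-0.0, -0.182, 0.983, -0.0]
contact_force: [0.2, -0.9, -2.2]
finger_gap: 0.0139
```

```bash
python3 -c "
from h import *
st()"
```

```text
t29.85 pos [541.4  47.1 130.3] yaxis deg 110.98 z [-7.e-04 -3.e-04 -1.e+00] F [ 0.15 -0.94 -2.16] T [-0.042 -0.174 -0.007] gap 13.9 q6 -1.95
```

Call:
apply_moves(travel=[[0,0,-1],[0,0,-1],[0,0,0]], angular=[[0,0,0],[0,0,0],[0,0,0]])

```text
time: 30.22
eef_pos: [0.5416, 0.0471, 0.1288]
eef_rot: [-0.0, -0.182, 0.983, -0.0]
contact_force: [-0.2, -1.1, -1.8]
finger_gap: 0.0139
```

Call:
apply_moves(travel=[[0,0,-1],[0,0,-1],[0,0,0]], angular=[[0,0,0],[0,0,0],[0,0,0]])

```text
time: 30.6
eef_pos: [0.5417, 0.0471, 0.1268]
eef_rot: [-0.0, -0.182, 0.983, -0.0]
contact_force: [-0.7, -1.7, -1.1]
finger_gap: 0.0141
```

Call:
apply_moves(travel=[[0,0,-1],[0,0,-1],[0,0,-1],[0,0,0]], angular=[[0,0,0],[0,0,0],[0,0,0],[0,0,0]])

```text
time: 31.1
eef_pos: [0.5417, 0.0471, 0.1238]
eef_rot: [-0.0, -0.182, 0.983, -0.0]
contact_force: [-1.4, -2.1, 0.7]
finger_gap: 0.0138
```

Call:
apply_moves(travel=[[0,0,-0.6],[0,0,0]], angular=[[0,0,0],[0,0,0]])

```text
time: 31.35
eef_pos: [0.5417, 0.0471, 0.1233]
eef_rot: [-0.0, -0.182, 0.983, -0.0]
contact_force: [-0.3, -2.8, 0.1]
finger_gap: 0.0138
```

Call:
apply_moves(travel=[[0,0,-0.6],[0,0,0]], angular=[[0,0,0],[0,0,0]])

```text
time: 31.6
eef_pos: [0.5417, 0.0471, 0.1228]
eef_rot: [0.0, -0.182, 0.983, -0.0]
contact_force: [-1.4, -3.2, 1.7]
finger_gap: 0.0137
```

Call:
apply_moves(travel=[[0,-0.5,0],[0,0,-0.6],[0,0,0]], angular=[[0,0,0],[0,0,0],[0,0,0]])

```text
time: 31.98
eef_pos: [0.5418, 0.047, 0.1228]
eef_rot: [0.0, -0.182, 0.983, 0.0]
contact_force: [-3.4, -0.8, 5.3]
finger_gap: 0.0138
```

```bash
python3 -c "
from h import *
st()"
```

```text
t31.98 pos [541.8  47.  122.8] yaxis deg 110.94 z [-0.e+00  7.e-04 -1.e+00] F [-3.44 -0.81  5.27] T [-0.057  0.61   0.034] gap 13.8 q6 -1.95
```

Contact at exactly the home height (TCP 122.8 → underside 74.0). Releasing.

Call:
apply_moves(travel=[[0,0,0.4],[0,0,0],[0,0,0]], angular=[[0,0,0],[0,0,0],[0,0,0]], hand=45)

```text
time: 32.35
eef_pos: [0.5417, 0.0469, 0.1222]
eef_rot: [0.0, -0.182, 0.983, 0.0]
contact_force: [0.1, 0.8, 0.2]
finger_gap: 0.0384
```

Call:
apply_moves(travel=[[0,0,15],[0,0,35],[0,0,40],[-25,-45,20],[-30,-50,0]], angular=[[0,0,0],[0,0,0],[0,0,0],[0,0,0],[0,0,0]])

```text
time: 32.98
eef_pos: [0.4879, -0.0491, 0.2366]
eef_rot: [0.003, -0.183, 0.983, -0.001]
contact_force: [0.5, -0.5, 0.1]
finger_gap: 0.0431
```

Call:
apply_moves(travel=[[-30,-50,0],[-30,-50,0],[-30,-50,0],[-20,-30,0],[0,0,0]], angular=[[0,0,0],[0,0,0],[0,0,0],[0,0,0],[0,0,0]])

```text
time: 33.6
eef_pos: [0.3759, -0.23, 0.2337]
eef_rot: [0.001, -0.18, 0.984, -0.001]
contact_force: [0.4, 0.5, -0.2]
finger_gap: 0.0428
```

```bash
python3 -c "
from h import *
st()
s=grab_frame('side');cv2.imwrite('pics/s9r.png',s);a=cv2.resize(s[170:270,250:370],None,fx=6,fy=6,interpolation=cv2.INTER_CUBIC);cv2.imwrite('pics/s9.png',a)
t=grab_frame('top');cv2.imwrite('pics/t9.png',t)
for z in(.05,.074,.11,.132): print(z,proj('side',[.5417,.047,z]).round(1))"
```

```text
t33.60 pos [ 375.9 -230.   233.7] yaxis deg 110.69 z [ 0.0016 -0.0012 -1.    ] F [ 0.42  0.54 -0.18] T [ 0.159 -0.102 -0.007] gap 42.8 q6 -2.60
0.05 [311.  222.3]
0.074 [311.  215.4]
0.11 [311.1 204.8]
0.132 [311.1 198.1]
```

View pics/s9.png

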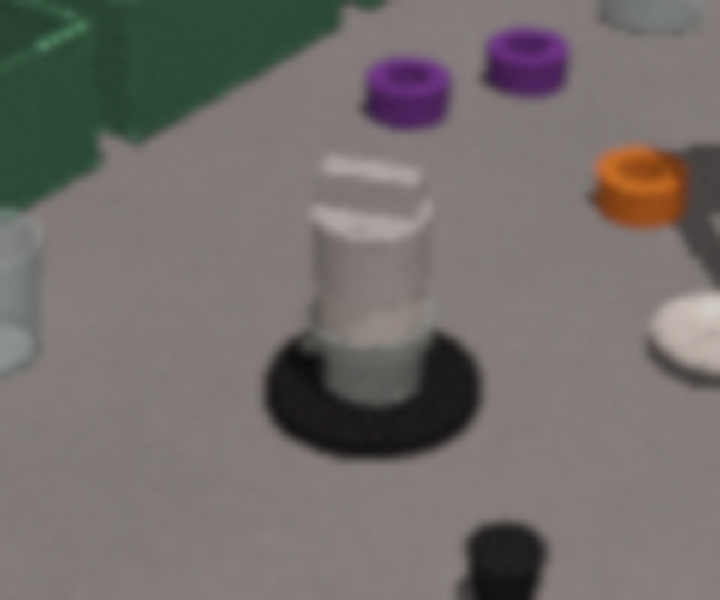

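View pics/t9.png

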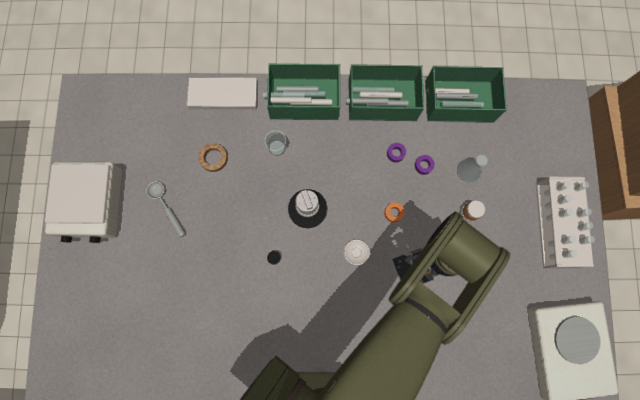

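The side view shows a closed, level stack, with the bar top at row ≈198.3 (198.1 expected when home). In the top view the bystanders are at the same pixels as at the start. I'm handing the job in.

```bash
python3 -c "
from cell import *
print(finish_job())"
```

```text
the job is handed in; nothing more can be done
None
```

The filter stack is assembled on the post in the order asked: support, then white spacer, then clamp cap. I handed the job in at about 34 s of the 72 s allowed.

- **Support and spacer:** I centred each one with a cross-squeeze, then lowered it gently. Each touched down at the expected height: the support underside at about 40 mm and the spacer's at about 50 mm. The highest vertical force reading was about 5.6 N.
- **Cap:** It met the tang at about 86 mm. I pressed with about 4 N and turned it. The push vanished at roughly 15° from the stand's x axis, and I lowered it home at about 21°. It stopped with its underside at 74.0 mm with a reading of 5.3 N (about 7 N allowing for the cap's weight), and I released it there.
- **Last checks:**
  - The side view shows no gap in the stack, and the grip bar's top sits at the height expected for a cap that is fully home.
  - The gripper is open and well clear of everything.
  - In the top view, by eye, the other things on the bench are where they started.
- **Disagreements:**
  - The side camera read about 0.9 pixel (2–3 mm) off the calibration. It was the same for the post and the held part, so it cancelled out.
  - Sideways forces of about 3 N showed while placing the parts. I took these as light contact with the post, since they went away on release.

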